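# Sort optics parts into the lab's storage trays

### The job

Put the loose optics parts away in their trays: the two round lens cases into the blue tray and the two lens tubes into the green tray, one to a bay, and the beam-splitter cube into the small yellow tray. Each part ends flat on the bay's floor, the tubes and the cube upright as they stand now; lower each one into its bay rather than dropping it, and leave the mirror stand and the brown dropper bottle where they are.

Things in the scene. Friction and masses are not known exactly. Their poses are not given: they have to be found in the camera images.
- black_case: black round flat lens case, lying flat: disc 39 mm diameter, 16 mm high. Origin: centre of its underside, z up. A lens case. At the start it stands on a fixed grey mat whose top is 3 mm above the table.
- white_case: white round flat lens case, lying flat: disc 34 mm diameter, 14 mm high. Origin: centre of its underside, z up. A lens case. At the start it stands on a fixed grey mat whose top is 3 mm above the table.
- short_tube: short black lens tube standing on end, a purple-tinted lens visible in its open top: 30 mm diameter, 30 mm high. Origin: centre of its underside, z up. At the start it stands on a fixed grey mat whose top is 3 mm above the table.
- long_tube: long black lens tube standing on end, a purple-tinted lens visible in its open top: 30 mm diameter, 52 mm high. Origin: centre of its underside, z up. At the start it stands on a fixed grey mat whose top is 3 mm above the table.
- splitter_cube: black beam-splitter cube with green round windows in its sides: 38 x 38 mm, 40 mm high (screw heads included). Origin: centre of its underside, z up, x and y square to its side faces. At the start it stands on a fixed grey mat whose top is 3 mm above the table.
- case_tray: blue tray with two bays side by side, 106 mm (x) by 121 mm (y) outside. Bay centres at y = +29.5 and -29.5 mm, a 3 mm divider, 13 mm high, between. Fixed; 3 mm walls, tops 14 mm above the table; each bay is 100 mm (x) by 56 mm (y) inside, its floor 4 mm above the table. Origin: centre of the underside, z up.
- tube_tray: green tray with two bays side by side, 106 mm (x) by 121 mm (y) outside. Bay centres at y = +29.5 and -29.5 mm, a 3 mm divider, 13 mm high, between. Fixed; 3 mm walls, tops 14 mm above the table; each bay is 100 mm (x) by 56 mm (y) inside, its floor 4 mm above the table. Origin: centre of the underside, z up.
- cube_tray: small yellow tray with a single bay, 106 mm (x) by 62 mm (y) outside; the bay is centred on the origin. Fixed; 3 mm walls, tops 14 mm above the table; each bay is 100 mm (x) by 56 mm (y) inside, its floor 4 mm above the table. Origin: centre of the underside, z up.
- mirror_stand: bystander: black-footed post stand with a square black mirror mount, 65 x 54 mm, 133 mm high, loose. Origin: centre of its underside, z up. Must not be disturbed. Fixed things to clear: a camera on posts 0.26 m high at x 0.40 to 0.54, y -0.05 to 0.04 m; a beam screen 0.32 m high at x 0.40 to 0.53, y -0.43 to -0.40 m.
- dropper_bottle: bystander: brown dropper bottle with a black dropper cap, 38 mm diameter, 108 mm high, loose. Origin: centre of its underside, z up. Must not be disturbed. Fixed things to clear: a red laser head 0.17 m high at x 0.61 to 0.83, y 0.07 to 0.30 m; a laptop on a platform 0.13 m high at y above 0.48 m.

How it is judged:
By the outcome, as a careful person would: the job done as asked, in the order asked, and still so for the second after the job is handed in, with the robot touching nothing.
It also fails if it takes over 128 s, if anything falls off the work surface, if the arm or the gripper's body presses on something with over 40 N, if the wrist force passes 120 N, or if a joint passes its speed limit or range.

### The arm

A 6-joint arm with a two-finger parallel gripper is mounted at the origin on a cart in front of the work surface, level with it; the furniture and walls round the work are solid. World frame = base frame: x ahead of the robot, y to its left, z up, the work surface at z = 0. Lengths are in m, angles in rad, forces in N, time in s.
With the tool pointing down it reaches from about 0.35 to 0.85 m from the base axis. Payload 8.1 kg.
Tool frame: the origin (TCP) lies at the very end of the fingers, on their centre line; the grasp point (between the pads) lies 19 mm behind it; z points along the fingers, y is the line along which they close (so a half turn about z gives the same grasp; the last joint's range is limited). The gripper opens to 93 mm and grips with 3 to 60 N. Pads are 15 mm wide; open, the fingers measure 128 mm over their backs; the gripper's body (75 mm by 188 mm) begins 65 mm behind the grasp point.
Start: joints at [-1.402, 0.13, 1.488, -0, 1.523, -0.085], TCP at [0.151, -0.581, 0.219] pointing down, gripper open.
Joint ranges: [-2.96, 2.96], [-0.89, 2.26], [0.02, 2.5], [-1.34, 4.48], [0, 2.73], [-2.66, 2.66]. Speed limits (rad/s): [2.39, 2.39, 2.79, 3.14, 3.14, 3.14].

### API

Orientations are given as a rotation vector (axis times angle).
In Python, from plant import robot gives the robot as it stands.
- The arm moves only by the tool play_rows, never from a script. Its argument "deltas" is one flat list of numbers, 5 for each row, row after row: the shift along the tool's x, y, z in mm, then the turn about the tool's z in degrees, then the finger opening in mm, from 0 to 93. A call has 1 to 10 rows; each row shifts and turns the commanded pose from where the row before left it, along the tool's axes as they then stand; what a row does not reach is not made up. A row lasts 1/12 s, in which the tool goes at most 41.7 mm and 7.16 degrees, less where a joint would pass 70% of its speed; a pose out of reach is approached as far as the arm can. A call with a gripper value outside its range is refused whole. The fingers move at their own pace and stop on an object; "newtons" is the grip in N (left out, the last holds). Time passes only in rows, so rows that do not move let the fingers close. It gives the time, the measured TCP pose, the force, the opening and the grip force at its end, in the units of the state.
- robot.read_state(): the state, without advancing time (a new reading comes with each control period).
- robot.read_camera(name): name is "scene" or "top" or "wrist"; returns a dict with "pixels" (384x512x3 uint8, blue, green, red), "mtx" (3x3 intrinsics, pixels), "D" ([k1, k2, p1, p2, k3] as OpenCV has them; the pictures are not rectified), "eye" and "rotation" of the camera in the world. Camera axes: x right, y up, looking along -z (the intrinsics and any distortion apply to the point x, -y, -z); pixel columns grow to the right and rows downward; lengths in m; the calibration is good to about 2 mm. A picture is of the moment at which its call begins. There is no depth.
- robot.close_job(): hands the job in; it is judged then, once.
The state is a dict: "t": time; "q": joint angles; "dq": joint speeds; "joint_torque": joint torques, N m; "tool_pos": TCP position; "orientation": TCP orientation; "force": force on the tool from outside, world axes, zero at the start; "wrist_torque": the same for the moment, N m; "opening": finger opening in m; "gripper_force": force on a finger pad.
Only numpy, scipy, OpenCV 4.12 (cv2) and the standard library are available. Lean on these libraries where they do the work, as an engineer would, in place of code of your own. Each camera call takes 0.05 s, during which the arm holds its last target. There are 200 camera calls.

## Working session

There is one attempt and no reset: what is moved stays moved. The work goes in short steps, Python scripts to look and compute and a tool call to move; the robot and the scene stay as the last step left them, time stands still between calls to the robot, and variables do not carry over. Pictures are saved under pics/ and viewed, at most 14 in all, crops included, and the job is handed in when it is done.

Besides the shell and the picture viewer there is one more tool, called as name(argument=value, ...) on one line, values as JSON. play_rows: Moves the arm, as the interface text tells. Its arguments: {"type":"object","properties":{"deltas":{"type":"array"},"newtons":{"type":"number"}},"required":["deltas"]}

```bash
mkdir -p pics; ls
python3 - <<'E'
from plant import robot
import cv2
s=robot.read_state(); print(s)
for n in("top","scene"):
    c=robot.read_camera(n); cv2.imwrite(f"pics/{n}0.png",c["pixels"]); print(n,c["mtx"],c["D"],c["eye"],c["rotation"])
E
```

```text
pics
{'t': 0.0, 'q': array([-1.40239887e+00,  1.31167157e-01,  1.48924816e+00,  7.20841034e-06,
        1.52295592e+00, -8.54125701e-02]), 'dq': array([ 0.00037211,  0.00086477,  0.0002924 , -0.00067665,  0.00029516,
        0.00024675]), 'joint_torque': array([ 3.01986831e-03, -5.59841144e+01, -4.91751945e+01,  7.69541832e-02,
        3.56232037e-02, -1.57857198e-04]), 'tool_pos': array([ 0.15058205, -0.58023708,  0.21760093]), 'orientation': array([-3.11456610e+00, -3.97389096e-01,  1.04529311e-04]), 'force': array([-0.467172  ,  1.2929221 , -0.15775401]), 'wrist_torque': array([-0.02684036,  0.04670924, -0.02482035]), 'gripper_force': 0.0, 'opening': 0.09297125532178771}
top [[481.54435211   0.         246.39744619]
 [  0.         481.54435211 195.0528811 ]
 [  0.           0.           1.        ]] [0.01465794 0.         0.         0.         0.        ] [0.19557672 0.00589929 1.54961034] [ 0.17206483 -0.18377229 -1.6574672 ]
scene [[384.49860319   0.         257.06961312]
 [  0.         384.49860319 192.00230206]
 [  0.           0.           1.        ]] [-0.12138841  0.          0.          0.          0.        ] [0.10816809 0.75190044 0.70836234] [ 0.3265036  -1.2051744  -2.39163365]
```

View pics/top0.png

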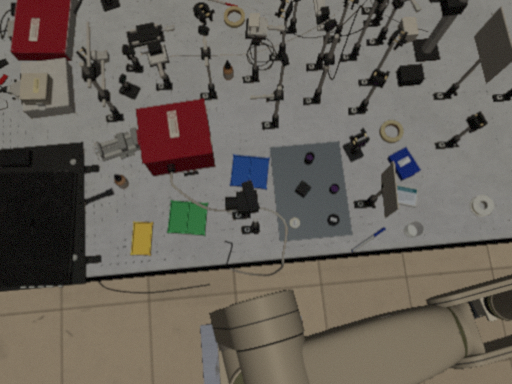

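View pics/scene0.png

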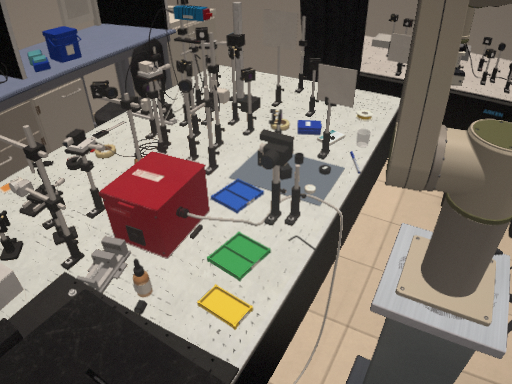

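```bash
cat > h.py <<'E'
import cv2, numpy as np
from scipy.spatial.transform import Rotation as R
def ray(c,uv):
    p=cv2.undistortPoints(np.array(uv,float).reshape(-1,1,2),c["mtx"],np.array(c["D"])).reshape(-1,2)
    d=np.c_[p[:,0],-p[:,1],-np.ones(len(p))]
    return np.array(c["eye"]),R.from_rotvec(c["rotation"]).apply(d)
def plane(c,uv,z):
    e,d=ray(c,uv); return e+d*((z-e[2])/d[:,2])[:,None]
E
python3 - <<'E'
from plant import robot
from h import *
c=robot.read_camera("top"); im=c["pixels"]; np.set_printoptions(precision=4,suppress=True)
cv2.imwrite("pics/mat.png",cv2.resize(im[130:245,265:375],None,fx=5,fy=5,interpolation=cv2.INTER_CUBIC))
hsv=cv2.cvtColor(im,cv2.COLOR_BGR2HSV)
for n,lo,hi,roi in(("yel",(18,120,90),(35,255,255),(125,215,160,262)),("grn",(45,100,50),(85,255,255),(160,195,215,240)),("blu",(95,120,60),(125,255,255),(225,150,275,192))):
    m=np.zeros(im.shape[:2],np.uint8); x0,y0,x1,y1=roi
    m[y0:y1,x0:x1]=cv2.inRange(hsv,lo,hi)[y0:y1,x0:x1]
    cs=max(cv2.findContours(m,0,2)[0],key=cv2.contourArea)
    P=plane(c,cs.reshape(-1,2),0.014)[:,:2]
    r=cv2.minAreaRect((P*1000).astype(np.float32)); print(n,r,cv2.contourArea(cs))
E
```

```text
yel ((435.3712463378906, 325.7879333496094), (61.111045837402344, 104.00511932373047), 83.36307525634766) 562.0
grn ((488.1367492675781, 175.27212524414062), (117.57271575927734, 103.17444610595703), 80.73251342773438) 1018.0
blu ((623.0045776367188, -38.68348693847656), (117.18647766113281, 103.91816711425781), 79.05701446533203) 938.0
```

View pics/mat.png

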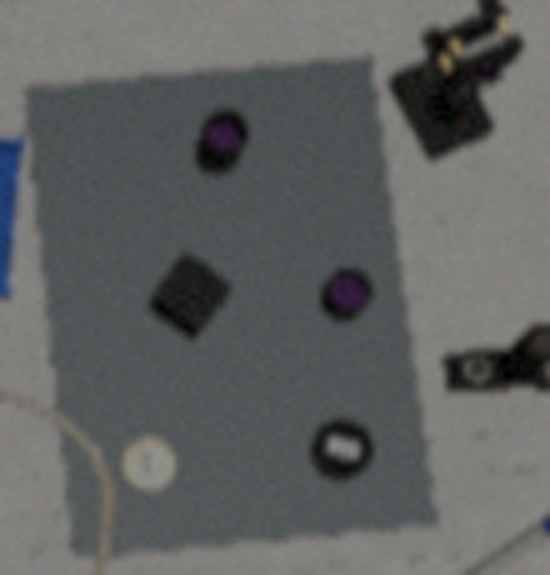

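Run:
```python
from plant import robot
from h import *
c=robot.read_camera("top"); im=c["pixels"]; np.set_printoptions(precision=4,suppress=True)
hsv=cv2.cvtColor(im,cv2.COLOR_BGR2HSV); g=cv2.cvtColor(im,cv2.COLOR_BGR2GRAY)
x0,y0=268,135
def blobs(m,z,name,roi,amin=8):
    x0,y0,x1,y1=roi
    for k in cv2.findContours(np.ascontiguousarray(m[y0:y1,x0:x1]),0,1)[0]:
        if cv2.contourArea(k)<amin: continue
        p=k.reshape(-1,2)+[x0,y0]; M=cv2.moments(p.reshape(-1,1,2))
        ct=np.array([M['m10'],M['m01']])/M['m00']
        r=cv2.minAreaRect((plane(c,p,z)[:,:2]*1000).astype(np.float32))
        print(name,ct,plane(c,[ct],z)[0],np.round(r[0]),np.round(r[1]),round(r[2],1),cv2.contourArea(k))
roi=(270,145,352,240)
blobs((g<50).astype(np.uint8),.019,"dark",roi)
blobs((g>140).astype(np.uint8),.017,"white",roi)
blobs(cv2.inRange(hsv,(125,60,20),(165,255,255)),.033,"purple",roi,3)
print("stand",plane(c,[[343,145],[354,151],[363,152],[352,162]],.01))
print("bottle",plane(c,[[120,181]],.05)); print("mat",plane(c,[[270,147],[339,141],[352,234],[280,241]],.003))
print("cable",plane(c,[[285,214],[287,230],[279,211]],.003))
print(plane(c,[[359,204]],.003),"screen foot")
```

```text
dark [332.8404 219.4947] [ 0.4361 -0.2914  0.019 ] [ 435. -292.] [35. 37.] 56.7 95.0
dark [333.6903 188.5879] [ 0.5374 -0.3078  0.019 ] [ 537. -308.] [25. 34.] 39.2 63.5
dark [302.2711 188.7786] [ 0.5464 -0.2057  0.019 ] [ 547. -206.] [38. 45.] 47.7 134.0
dark [308.8118 157.9471] [ 0.6488 -0.2398  0.019 ] [ 649. -240.] [28. 44.] 57.6 85.0
dark [348.1527 150.1323] [ 0.6633 -0.3732  0.019 ] [ 656. -368.] [27. 52.] 81.9 65.5
purple [334. 188.] [ 0.5361 -0.3062  0.033 ] [ 536. -306.] [26. 20.] 84.6 36.0
purple [309.3005 156.7869] [ 0.6485 -0.2396  0.033 ] [ 649. -240.] [22. 22.] 57.6 30.5
stand [[ 0.6856 -0.3608  0.01  ]
 [ 0.6612 -0.3944  0.01  ]
 [ 0.6548 -0.4238  0.01  ]
 [ 0.6238 -0.3824  0.01  ]]
bottle [[0.6203 0.3788 0.05  ]]
mat [[ 0.7042 -0.117   0.003 ]
 [ 0.7031 -0.351   0.003 ]
 [ 0.3857 -0.3497  0.003 ]
 [ 0.385  -0.1158  0.003 ]]
cable [[ 0.4714 -0.1417  0.003 ]
 [ 0.4184 -0.1423  0.003 ]
 [ 0.4831 -0.1233  0.003 ]]
[[ 0.4816 -0.3865  0.003 ]] screen foot
```

Create go.py:
```python
# usage: go.py x y z [yawdeg] ... : tool-frame deltas (mm, deg) from measured pose through successive world waypoints (mm) at given yaw
import sys
from plant import robot
from h import *
s=robot.read_state(); M=R.from_rotvec(s["orientation"]).as_matrix(); p=s["tool_pos"]*1000
yaw=np.degrees(np.arctan2(M[1,0],M[0,0]))
print("t",round(s["t"],2),"pos",p.round(1),"yaw",yaw.round(2),"open",round(s["opening"]*1000,1),"F",s["force"].round(1),"grip",round(s["gripper_force"],1),"q",s["q"].round(2),"tilt",M[:,2].round(3))
for w in sys.argv[1:]:
    x,y,z,*r=map(float,w.split(",")); ny=r[0] if r else yaw
    d=np.array([x,y,z])-p; a=np.radians(ny); tx=np.array([np.cos(a),np.sin(a),0]); ty=np.array([np.sin(a),-np.cos(a),0])
    print("turn",round(yaw-ny,1),"then shift",(d@tx).round(1),(d@ty).round(1),(-d[2]).round(1),"rows",(np.linalg.norm(d)/41).round(1))
    yaw=ny;p=np.array([x,y,z])
```

```text
(no output)
```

play_rows(deltas=[0, 0, 0, -7, 93, 0, 0, 0, -7, 93, 0, 0, 0, -7, 93, 0, 0, 0, -7, 93, 0, 0, 0, -7, 93, 0, 0, 0, -7, 93, 0, 0, 0, -7, 93, 0, 0, 0, -7, 93, 0, 0, 0, -7, 93, 0, 0, 0, -7, 93], newtons=20)

```text
t: 1.03
tool_pos: [0.1506, -0.5806, 0.2183]
orientation: [-2.318, -2.12, -0.0]
force: [0.1, -0.3, -0.5]
opening: 0.0932
gripper_force: 0.0
```

```bash
python3 go.py 110,-430,230,90 320,-310,200 410,-275,170
```

```text
t 1.03 pos [ 150.6 -580.6  218.3] yaw 84.89 open 93.2 F [ 0.1 -0.3 -0.5] grip 0.0 q [-1.4   0.13  1.49 -0.    1.52 -1.31] tilt [-0.     0.001 -1.   ]
turn -5.1 then shift 150.6 -40.6 -11.7 rows 3.8
turn 0.0 then shift 120.0 210.0 30.0 rows 5.9
turn 0.0 then shift 35.0 90.0 30.0 rows 2.5
```

play_rows(deltas=[0, 0, 0, -5, 93, 37.5, -10, -3, 0, 93, 37.5, -10, -3, 0, 93, 37.5, -10, -3, 0, 93, 37.5, -10, -3, 0, 93])

```text
t: 1.45
tool_pos: [0.1115, -0.4287, 0.2297]
orientation: [-2.229, -2.212, -0.001]
force: [-0.0, 0.4, 1.4]
opening: 0.0931
gripper_force: 0.0
```

play_rows(deltas=[20, 35, 5, 0, 93, 20, 35, 5, 0, 93, 20, 35, 5, 0, 93, 20, 35, 5, 0, 93, 20, 35, 5, 0, 93, 20, 35, 5, 0, 93, 12, 30, 10, 0, 93, 12, 30, 10, 0, 93, 11, 30, 10, 0, 93, 0, 0, 0, 0, 93])

```text
t: 2.28
tool_pos: [0.416, -0.2746, 0.168]
orientation: [-2.224, -2.214, -0.002]
force: [0.6, -0.2, -0.1]
opening: 0.093
gripper_force: 0.0
```

```bash
python3 go.py
python3 - <<'E'
from plant import robot
from h import *
c=robot.read_camera("wrist"); cv2.imwrite("pics/w1.png",c["pixels"]); print(c["eye"],c["rotation"],c["mtx"])
E
```

```text
t 2.28 pos [ 416.  -274.6  168. ] yaw 89.74 open 93.0 F [ 0.6 -0.2 -0.1] grip 0.0 q [-0.69 -0.11  1.83  0.    1.43 -0.68] tilt [-0.001  0.003 -1.   ]
[ 0.41618975 -0.20428621  0.33552648] [-0.2572126   0.00188629 -0.0046448 ] [[270.659891     0.         254.4135091 ]
 [  0.         270.659891   192.57370109]
 [  0.           0.           1.        ]]
```

View pics/w1.png

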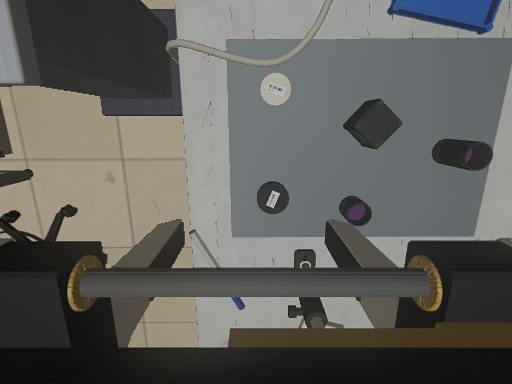

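```bash
cat >> h.py <<'E'
def cents(c,m,roi,amin):
    x0,y0,x1,y1=roi; out=[]
    for k in cv2.findContours(np.ascontiguousarray(m[y0:y1,x0:x1]),0,1)[0]:
        if cv2.contourArea(k)<amin: continue
        p=k+[x0,y0]; M=cv2.moments(p); out.append((np.array([M['m10'],M['m01']])/M['m00'],p))
    return out
def tri(ca,a,cb,b):
    ea,da=ray(ca,[a]);eb,db=ray(cb,[b]);da,db=da[0],db[0]
    s,_,_,_=np.linalg.lstsq(np.c_[da,-db],eb-ea,rcond=None)
    A,B=ea+da*s[0],eb+db*s[1]; return (A+B)/2,np.linalg.norm(A-B)
E
python3 - <<'E'
from plant import robot
from h import *
np.set_printoptions(precision=4,suppress=True)
c=robot.read_camera("wrist"); t=robot.read_camera("top")
def pr(n,ms,z):
    for ct,p in ms:
        P=(plane(c,p.reshape(-1,2),z)[:,:2]*1000).astype(np.float32)
        print(n,ct.round(1),plane(c,[ct],z)[0],"circ",np.round(cv2.minEnclosingCircle(P),1) if 0 else cv2.minEnclosingCircle(P),cv2.minAreaRect(P))
im=c["pixels"];g=cv2.cvtColor(im,6);hsv=cv2.cvtColor(im,40)
pr("white",cents(c,(g>130).astype(np.uint8),(255,70,300,108),300),.017)
d=(g<62).astype(np.uint8)
pr("black",cents(c,cv2.morphologyEx(d,3,np.ones((15,15))),(250,178,297,217),300),.014)
pr("cube",cents(c,d,(335,90,410,155),300),.043)
H=lambda i:cv2.inRange(cv2.cvtColor(i,40),(125,60,20),(165,255,255))
pw=[k[0] for k in cents(c,H(im),(330,120,500,235),15)]; pt=[k[0] for k in cents(t,H(t["pixels"]),(290,150,350,200),3)]
print(pw,pt)
for a in pw:
    for b in pt: 
        q,e=tri(c,a,t,b)
        if e<.01: print("tube lens",q,e, plane(c,[a],.03),plane(c,[a],.05))
cv2.imwrite("pics/w1c.png",cv2.resize(im[60:230,250:500],None,fx=3,fy=3,interpolation=2))
E
```

```text
white [277.1  87.3] [ 0.439  -0.1693  0.017 ] circ ((438.9913635253906, -169.5774688720703), 17.3015079498291) ((438.9741516113281, -169.72830200195312), (33.278018951416016, 34.246002197265625), 0.15244923532009125)
black [273.9 196.1] [ 0.4374 -0.295   0.014 ] circ ((437.044189453125, -295.2991638183594), 20.80675506591797) ((437.25787353515625, -295.53753662109375), (38.05852127075195, 39.812992095947266), 44.80198669433594)
cube [373.9 122.3] [ 0.539  -0.2071  0.043 ] circ ((539.0489501953125, -207.31240844726562), 30.258989334106445) ((538.6443481445312, -207.51609802246094), (44.53938674926758, 44.8964729309082), 47.94192123413086)
[array([358.1231, 210.9299]), array([470.4521, 153.4429])] [array([309.2749, 156.9357])]
tube lens [ 0.6447 -0.2388  0.0444] 0.0022718570569706703 [[ 0.6564 -0.2416  0.03  ]] [[ 0.6406 -0.2393  0.05  ]]
```

View pics/w1c.png

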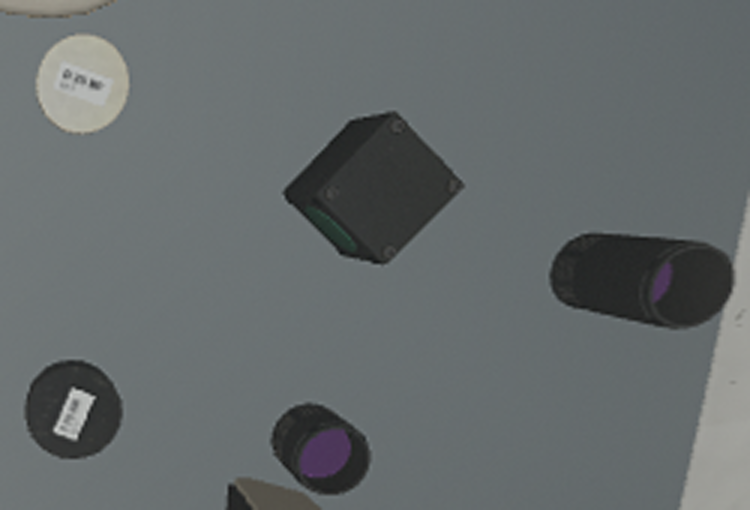

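```bash
python3 go.py 437,-295,60 437,-295,14.5
```

```text
t 2.43 pos [ 412.8 -277.6  170.3] yaw 89.61 open 93.0 F [-0.6 -1.1 -0.3] grip 0.0 q [-0.69 -0.12  1.83 -0.    1.43 -0.69] tilt [-0.001  0.    -1.   ]
turn 0.0 then shift -17.2 24.3 110.3 rows 2.8
turn 0.0 then shift 0.0 0.0 45.5 rows 1.1
```

play_rows(deltas=[-6, 8, 37, 0, 93, -6, 8, 37, 0, 93, -5, 8, 36, 0, 93, 0, 0, 25, 0, 70, 0, 0, 10, 0, 65, 0, 0, 0, 0, 65, 0, 0, 0, 0, 65])

```text
t: 3.02
tool_pos: [0.4367, -0.2959, 0.0268]
orientation: [2.231, 2.211, -0.0]
force: [0.5, -0.8, 0.4]
opening: 0.0706
gripper_force: 0.0
```

```bash
python3 go.py 437,-295,14.5
```

```text
t 3.02 pos [ 436.7 -295.9   26.8] yaw 89.48 open 70.6 F [ 0.5 -0.8  0.4] grip 0.0 q [-0.69  0.12  1.87 -0.    1.15 -0.68] tilt [ 0. -0. -1.]
turn 0.0 then shift 0.9 0.3 12.3 rows 0.3
```

play_rows(deltas=[0, 0, 12.5, 0, 65, 0, 0, 0, 0, 36, 0, 0, 0, 0, 36, 0, 0, 0, 0, 36, 0, 0, 0, 0, 36, 0, 0, 0, 0, 36, 0, 0, 0, 0, 36, 0, 0, 0, 0, 36])

```text
t: 3.68
tool_pos: [0.4374, -0.2953, 0.0138]
orientation: [2.229, 2.212, 0.0]
force: [-0.4, 0.7, 4.3]
opening: 0.0383
gripper_force: 20.0
```

play_rows(deltas=[0, 0, 0, 0, 33, 0, 0, 0, 0, 33, 0, 0, -10, 0, 33, 0, 0, -20, 0, 33, 0, 0, 0, 0, 33])

```text
t: 4.1
tool_pos: [0.4387, -0.2964, 0.0467]
orientation: [2.227, 2.21, 0.001]
force: [1.0, -0.5, 0.3]
opening: 0.0382
gripper_force: 20.0
```

```bash
python3 go.py
python3 - <<'E'
from plant import robot
from h import *
c=robot.read_camera("wrist"); cv2.imwrite("pics/w2.png",c["pixels"])
E
```

```text
t 4.1 pos [ 438.7 -296.4   46.7] yaw 89.55 open 38.2 F [ 1.  -0.5  0.3] grip 20.0 q [-0.69  0.09  1.86 -0.    1.19 -0.68] tilt [ 0.003 -0.003 -1.   ]
```

View pics/w2.png

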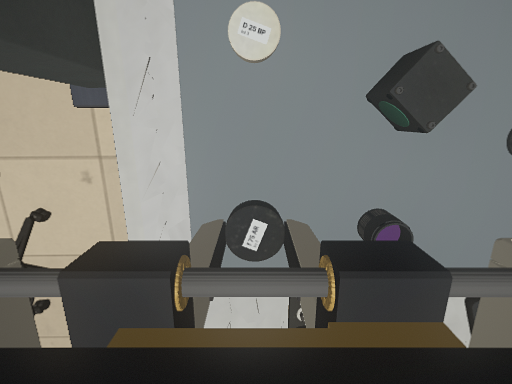

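```bash
python3 go.py 470,-200,150 640,-110,150
python3 - <<'E'
from plant import robot
from h import *
c=robot.read_camera("top"); np.set_printoptions(precision=3,suppress=True)
print(plane(c,[[270,125],[262,125],[279,125],[208,96],[250,78],[315,100],[213,150],[200,103],[241,214],[250,230]],0.0))
cv2.imwrite("pics/t2.png",cv2.resize(c["pixels"][60:240,180:340],None,fx=4,fy=3.3,interpolation=2))
E
```

```text
t 4.15 pos [ 438.4 -296.3   45.5] yaw 89.54 open 38.1 F [ 0.3 -0.1 -0.3] grip 20.0 q [-0.69  0.09  1.86 -0.    1.19 -0.68] tilt [ 0.003 -0.003 -1.   ]
turn 0.0 then shift 96.5 30.8 -104.5 rows 3.6
turn 0.0 then shift 91.4 169.3 -0.0 rows 4.7
[[ 0.783 -0.125  0.   ]
 [ 0.786 -0.098  0.   ]
 [ 0.781 -0.156  0.   ]
 [ 0.91   0.077  0.   ]
 [ 0.963 -0.074  0.   ]
 [ 0.86  -0.29   0.   ]
 [ 0.713  0.075  0.   ]
 [ 0.886  0.106  0.   ]
 [ 0.485  0.001  0.   ]
 [ 0.43  -0.023  0.   ]]
```

View pics/t2.png

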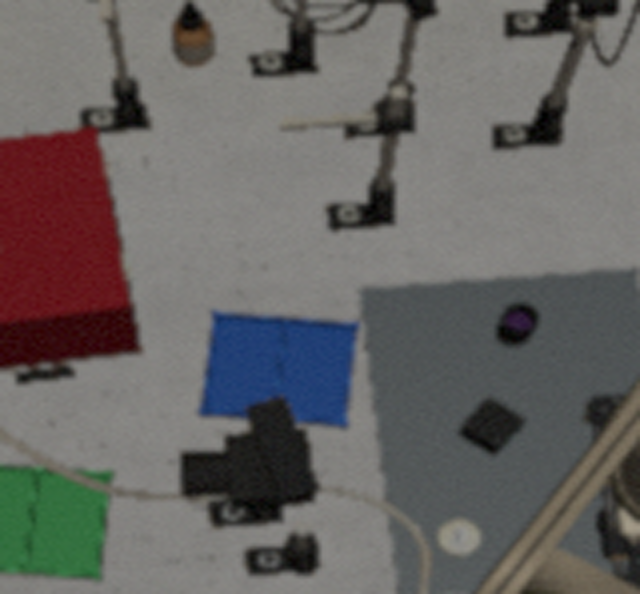

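play_rows(deltas=[24, 8, -26, 0, 33, 24, 8, -26, 0, 33, 24, 8, -26, 0, 33, 24, 8, -26, 0, 33, 18, 34, 0, 0, 33, 18, 34, 0, 0, 33, 18, 34, 0, 0, 33, 18, 34, 0, 0, 33, 19, 34, 0, 0, 33, 0, 0, 0, 0, 33])

```text
t: 5.03
tool_pos: [0.6436, -0.1054, 0.1436]
orientation: [-2.224, -2.214, -0.0]
force: [-0.2, -0.0, -1.1]
opening: 0.0385
gripper_force: 20.0
```

play_rows(deltas=[0, 0, 0, 0, 33])

```text
t: 5.12
tool_pos: [0.6405, -0.108, 0.1442]
orientation: [-2.225, -2.213, 0.003]
force: [-0.3, 0.6, -0.6]
opening: 0.0381
gripper_force: 20.0
```

```bash
python3 go.py
python3 - <<'E'
from plant import robot
from h import *
c=robot.read_camera("wrist"); im=c["pixels"]; cv2.imwrite("pics/w3.png",im)
m=cv2.inRange(cv2.cvtColor(im,40),(95,120,40),(125,255,255))
k=max(cv2.findContours(m,0,1)[0],key=cv2.contourArea); P=plane(c,cv2.convexHull(k).reshape(-1,2),.014)[:,:2]*1000
print(cv2.boundingRect(k),cv2.minAreaRect(P.astype(np.float32)))
E
```

```text
t 5.12 pos [ 640.5 -108.   144.2] yaw 89.69 open 38.1 F [-0.3  0.6 -0.6] grip 20.0 q [-0.25  0.31  1.42 -0.    1.42 -0.24] tilt [-0.004  0.001 -1.   ]
(183, 53, 120, 137) ((624.5719604492188, -41.788543701171875), (124.0450210571289, 108.44052124023438), 78.92586517333984)
```

View pics/w3.png

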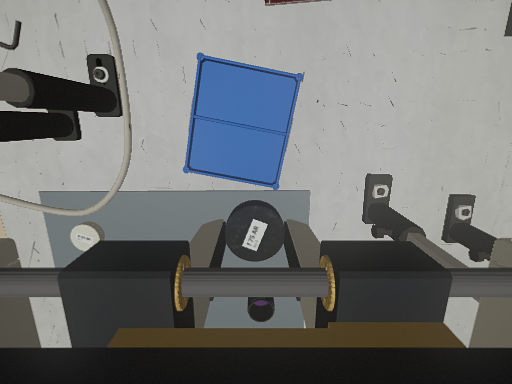

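```bash
python3 go.py 650,-15,100 650,-15,25
```

```text
t 5.17 pos [ 639.8 -109.1  145. ] yaw 89.62 open 38.2 F [ 0.1 -0.1  1. ] grip 20.0 q [-0.25  0.31  1.42 -0.    1.42 -0.24] tilt [-0.003  0.    -1.   ]
turn 0.0 then shift 94.1 9.6 45.0 rows 2.6
turn 0.0 then shift 0.0 0.0 75.0 rows 1.8
```

play_rows(deltas=[32, 3, 15, 0, 33, 31, 3, 15, 0, 33, 31, 3, 15, 0, 33, 0, 0, 25, 0, 33, 0, 0, 25, 0, 33, 0, 0, 15, 0, 33, 0, 0, 8, 0, 33, 0, 0, 0, 0, 33, 0, 0, 0, 0, 33])

```text
t: 5.92
tool_pos: [0.6502, -0.0167, 0.0298]
orientation: [2.232, 2.211, 0.0]
force: [1.7, -0.8, -0.3]
opening: 0.0385
gripper_force: 20.0
```

```bash
python3 go.py 650,-15,14.8
```

```text
t 5.92 pos [650.2 -16.7  29.8] yaw 89.47 open 38.5 F [ 1.7 -0.8 -0.3] grip 20.0 q [-0.1   0.42  1.5  -0.    1.22 -0.1 ] tilt [ 0. -0. -1.]
turn 0.0 then shift 1.7 -0.2 15.0 rows 0.4
```

play_rows(deltas=[1.5, 0, 8, 0, 33, 0, 0, 4, 0, 33, 0, 0, 2, 0, 33, 0, 0, 0, 0, 33, 0, 0, 0, 0, 33])

```text
t: 6.33
tool_pos: [0.6503, -0.0143, 0.0153]
orientation: [2.23, 2.212, 0.0]
force: [-0.2, 0.6, -0.8]
opening: 0.0383
gripper_force: 20.0
```

```bash
python3 go.py
python3 - <<'E'
from plant import robot
from h import *
c=robot.read_camera("wrist"); im=c["pixels"]; cv2.imwrite("pics/w4.png",im[100:300,120:400].repeat(2,0).repeat(2,1))
E
```

```text
t 6.33 pos [650.3 -14.3  15.3] yaw 89.54 open 38.3 F [-0.2  0.6 -0.8] grip 20.0 q [-0.1   0.44  1.51 -0.    1.2  -0.09] tilt [ 0. -0. -1.]
```

View pics/w4.png

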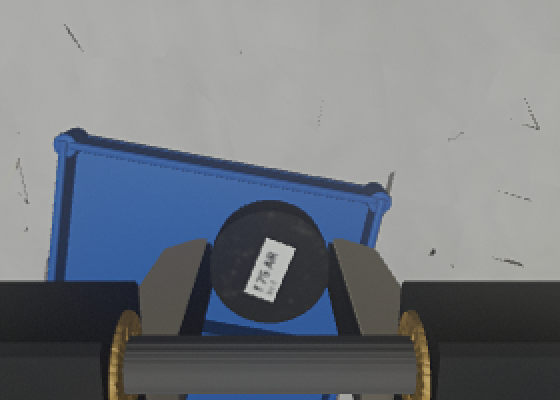

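play_rows(deltas=[0, 0, 0.4, 0, 33, 0, 0, 0, 0, 33, 0, 0, 0, 0, 33])

```text
t: 6.63
tool_pos: [0.6503, -0.0142, 0.0149]
orientation: [2.23, 2.212, 0.0]
force: [0.0, -0.3, 0.3]
opening: 0.0382
gripper_force: 20.0
```

play_rows(deltas=[0, 0, 0.4, 0, 33, 0, 0, 0, 0, 33, 0, 0, 0, 0, 33])

```text
t: 6.88
tool_pos: [0.6504, -0.0142, 0.0148]
orientation: [2.23, 2.212, 0.0]
force: [-2.6, 0.2, 5.9]
opening: 0.038
gripper_force: 20.0
```

play_rows(deltas=[0, 0, 0, 0, 42, 0, 0, 0, 0, 46, 0, 0, 0, 0, 50, 0, 0, 0, 0, 50, 0, 0, -5, 0, 50, 0, 0, -20, 0, 50, 0, 0, -35, 0, 50, 0, 0, -35, 0, 50])

```text
t: 7.55
tool_pos: [0.6487, -0.0141, 0.1088]
orientation: [-2.228, -2.21, 0.004]
force: [1.4, 0.0, 0.1]
opening: 0.0501
gripper_force: 0.0
```

```bash
python3 go.py 655,-115,110 439,-169.5,70 439,-169.5,25
python3 - <<'E'
from plant import robot
from h import *
c=robot.read_camera("wrist"); im=c["pixels"]; cv2.imwrite("pics/w5.png",im)
E
```

```text
t 7.55 pos [648.7 -14.1 108.8] yaw 89.54 open 50.1 F [1.4 0.  0.1] grip 0.0 q [-0.1   0.34  1.45 -0.    1.36 -0.09] tilt [-0.004  0.    -1.   ]
turn 0.0 then shift -100.8 7.2 -1.2 rows 2.5
turn 0.0 then shift -56.2 -215.6 40.0 rows 5.5
turn 0.0 then shift 0.0 0.0 45.0 rows 1.1
```

View pics/w5.png

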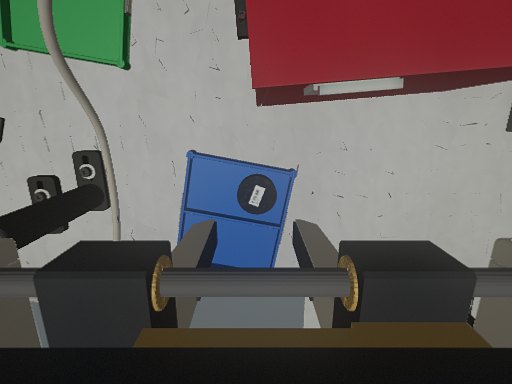

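play_rows(deltas=[-34, 2, 0, 0, 60, -34, 3, 0, 0, 60, -33, 2, 0, 0, 60, -9, -36, 6, 0, 60, -9, -36, 7, 0, 60, -9, -36, 7, 0, 60, -9, -36, 7, 0, 60, -10, -36, 7, 0, 60, -10, -36, 7, 0, 60, 0, 0, 0, 0, 60])

```text
t: 8.43
tool_pos: [0.4318, -0.1687, 0.0641]
orientation: [-2.226, -2.205, 0.007]
force: [-0.5, 1.0, -0.5]
opening: 0.0598
gripper_force: 0.0
```

play_rows(deltas=[0, 0, 0, 0, 60])

```text
t: 8.52
tool_pos: [0.4377, -0.1695, 0.0674]
orientation: [-2.232, -2.209, 0.001]
force: [1.6, -0.3, 0.7]
opening: 0.0604
gripper_force: 0.0
```

```bash
python3 go.py
python3 - <<'E'
from plant import robot
from h import *
c=robot.read_camera("wrist"); im=c["pixels"]
for ct,p in cents(c,(cv2.cvtColor(im,6)>130).astype(np.uint8),(150,120,360,290),300):
    P=(plane(c,p.reshape(-1,2),.017)[:,:2]*1000).astype(np.float32); print(ct,cv2.minAreaRect(P))
cv2.imwrite("pics/w6.png",im)
E
```

```text
t 8.52 pos [ 437.7 -169.5   67.4] yaw 89.42 open 60.4 F [ 1.6 -0.3  0.7] grip 0.0 q [-0.48 -0.09  2.   -0.    1.24 -0.47] tilt [-0.002  0.001 -1.   ]
[256.52172061 207.35462805] ((438.97576904296875, -170.07363891601562), (32.84397506713867, 33.11875915527344), 89.42682647705078)
[214.41309524 179.51573359] ((418.0625915527344, -129.67311096191406), (205.19479370117188, 77.61488342285156), 30.4251766204834)
[218.24496763 132.95858828] ((416.9794616699219, -113.71562194824219), (31.172372817993164, 124.98644256591797), 89.41805267333984)
```

View pics/w6.png

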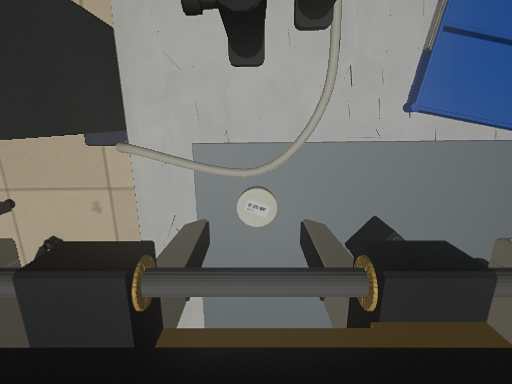

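play_rows(deltas=[0, 1, 30, 0, 60, 0, 0, 22, 0, 55, 0, 0, 8, 0, 50, 0, 0, 0, 0, 50, 0, 0, 0, 0, 50])

```text
t: 8.98
tool_pos: [0.4419, -0.1696, 0.009]
orientation: [2.229, 2.213, 0.0]
force: [0.9, -0.4, -0.4]
opening: 0.0503
gripper_force: 0.0
```

```bash
python3 go.py 439,-170,7
```

```text
t 8.98 pos [ 441.9 -169.6    9. ] yaw 89.58 open 50.3 F [ 0.9 -0.4 -0.4] grip 0.0 q [-0.47  0.01  2.03  0.    1.11 -0.47] tilt [ 0. -0. -1.]
turn 0.0 then shift -0.4 -2.9 2.0 rows 0.1
```

play_rows(deltas=[0, -3, 2, 0, 50, 0, 0, 0, 0, 30, 0, 0, 0, 0, 30, 0, 0, 0, 0, 30, 0, 0, 0, 0, 30, 0, 0, 0, 0, 30, 0, 0, 0, 0, 30])

```text
t: 9.57
tool_pos: [0.4386, -0.1699, 0.0071]
orientation: [2.229, 2.212, 0.001]
force: [-1.0, 0.3, 6.0]
opening: 0.0333
gripper_force: 20.0
```

play_rows(deltas=[0, 0, -10, 0, 28, 0, 0, -25, 0, 28, 0, 0, -25, 0, 28, 0, 0, -25, 0, 28, 0, 0, 0, 0, 28])

```text
t: 9.98
tool_pos: [0.4411, -0.1712, 0.0973]
orientation: [2.225, 2.207, 0.004]
force: [0.3, 1.0, 1.0]
opening: 0.0336
gripper_force: 20.0
```

```bash
python3 go.py 640,-150,95 625,-71,95,102 625,-71,25
```

```text
t 9.98 pos [ 441.1 -171.2   97.3] yaw 89.54 open 33.6 F [0.3 1.  1. ] grip 20.0 q [-0.48 -0.13  1.98  0.    1.29 -0.47] tilt [ 0.007 -0.004 -1.   ]
turn 0.0 then shift 22.7 198.8 2.3 rows 4.9
turn -12.5 then shift 80.4 1.8 -0.0 rows 2.0
turn 0.0 then shift 0.0 0.0 70.0 rows 1.7
```

play_rows(deltas=[4.5, 40, 0, 0, 28, 4.5, 40, 0, 0, 28, 4.5, 40, 0, 0, 28, 4.5, 40, 0, 0, 28, 4.5, 40, 0, 0, 28, 0, 0, 0, -5.5, 28, 0, 0, 0, -5.5, 28, 0, 0, 0, -5.5, 28, 0, 0, 0, 0, 28])

```text
t: 10.73
tool_pos: [0.6379, -0.1484, 0.0904]
orientation: [-1.883, -2.513, 0.001]
force: [-0.2, 0.8, -0.6]
opening: 0.0335
gripper_force: 20.0
```

```bash
python3 go.py 626,-71,95 626,-71,20
```

```text
t 10.73 pos [ 637.9 -148.4   90.4] yaw 106.32 open 33.5 F [-0.2  0.8 -0.6] grip 20.0 q [-0.31  0.37  1.45 -0.    1.33 -0.59] tilt [-0.002  0.    -1.   ]
turn 0.0 then shift 77.6 10.4 -4.6 rows 1.9
turn 0.0 then shift 0.0 0.0 75.0 rows 1.8
```

play_rows(deltas=[26, 3.5, 0, 0, 28, 26, 3.5, 0, 0, 28, 25.5, 3.5, 0, 0, 28, 0, 0, 25, 0, 28, 0, 0, 25, 0, 28, 0, 0, 15, 0, 28, 0, 0, 6, 0, 28, 0, 0, 0, 0, 28, 0, 0, 0, 0, 28])

```text
t: 11.48
tool_pos: [0.6269, -0.0715, 0.0209]
orientation: [1.892, 2.508, 0.0]
force: [1.2, -0.4, 0.2]
opening: 0.0334
gripper_force: 20.0
```

```bash
python3 go.py 626,-71,9
python3 - <<'E'
from plant import robot
from h import *
c=robot.read_camera("wrist"); im=c["pixels"]; cv2.imwrite("pics/w7.png",im[100:300,120:400].repeat(2,0).repeat(2,1))
E
```

```text
t 11.48 pos [626.9 -71.5  20.9] yaw 105.94 open 33.4 F [ 1.2 -0.4  0.2] grip 20.0 q [-0.19  0.38  1.57  0.    1.19 -0.47] tilt [ 0. -0. -1.]
turn 0.0 then shift 0.7 -0.8 11.9 rows 0.3
```

View pics/w7.png

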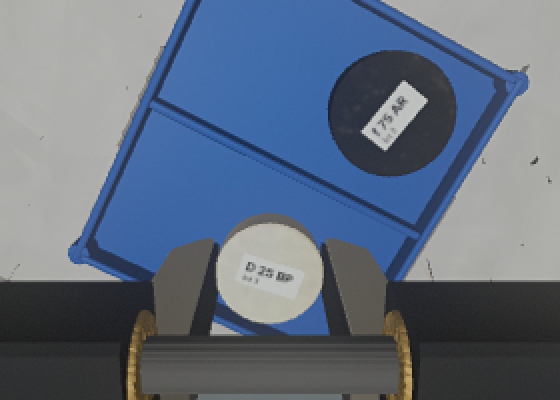

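Run:
```python
from plant import robot
from h import *
c=robot.read_camera("wrist"); np.set_printoptions(precision=1,suppress=True)
f=lambda u,v:[120+u/2,100+v/2]
P=plane(c,[f(80,255),f(518,82),f(155,105),f(418,235)],.014)*1000; print(P)
a=np.radians(-11.1); ctr=np.array([624,-40.5]); X=np.array([np.cos(a),np.sin(a)]);Y=np.array([-np.sin(a),np.cos(a)])
for p in P: print((p[:2]-ctr)@X,(p[:2]-ctr)@Y)
print(plane(c,[f(269,270)],.031)*1000)
```

```text
[[564.5 -90.4  14. ]
 [687.5   6.1  14. ]
 [578.  -32.8  14. ]
 [674.6 -51.4  14. ]]
-48.745684855993254 -60.41786569390447
53.34661915776975 57.922005288616816
-46.645280518747924 -1.2786680926359253
51.77322841013128 -0.9276861784901621
[[626.9 -70.6  31. ]]
```

play_rows(deltas=[0.5, -0.5, 8, 0, 28, 0, 0, 3.4, 0, 28, 0, 0, 0, 0, 28, 0, 0, 0, 0, 28])

```text
t: 11.92
tool_pos: [0.626, -0.0709, 0.0087]
orientation: [-1.89, -2.509, 0.0]
force: [-0.2, -0.1, 1.4]
opening: 0.034
gripper_force: 20.0
```

play_rows(deltas=[0, 0, 0.6, 0, 28, 0, 0, 0, 0, 28, 0, 0, 0, 0, 28])

```text
t: 12.17
tool_pos: [0.6262, -0.0709, 0.0084]
orientation: [-1.89, -2.51, 0.0]
force: [-0.3, -0.8, -0.1]
opening: 0.0334
gripper_force: 20.0
```

play_rows(deltas=[0, 0, 0.5, 0, 28, 0, 0, 0, 0, 28, 0, 0, 0, 0, 28])

```text
t: 12.42
tool_pos: [0.6263, -0.0709, 0.0082]
orientation: [1.89, 2.51, 0.0]
force: [-2.3, 1.0, 3.2]
opening: 0.0336
gripper_force: 20.0
```

play_rows(deltas=[0, 0, 0, 0, 37, 0, 0, 0, 0, 39, 0, 0, -3, 0, 39, 0, 0, -15, 0, 39, 0, 0, -35, 0, 45, 0, 0, -35, 0, 55, 0, 0, -25, 5.5, 60, 0, 0, 0, 5.5, 60, 0, 0, 0, 5, 60])

```text
t: 13.17
tool_pos: [0.6283, -0.0713, 0.1244]
orientation: [2.223, 2.214, 0.005]
force: [-0.3, 0.1, -0.3]
opening: 0.0597
gripper_force: 0.0
```

```bash
python3 go.py 640,-239,120
python3 - <<'E'
from plant import robot
from h import *
c=robot.read_camera("wrist"); im=c["pixels"]; cv2.imwrite("pics/w8.png",im[100:300,120:400].repeat(2,0).repeat(2,1))
E
```

```text
t 13.17 pos [628.3 -71.3 124.4] yaw 89.77 open 59.7 F [-0.3  0.1 -0.3] grip 0.0 q [-0.19  0.27  1.5   0.    1.36 -0.19] tilt [ 0.006 -0.001 -1.   ]
turn 0.0 then shift -167.6 12.4 4.4 rows 4.1
```

View pics/w8.png

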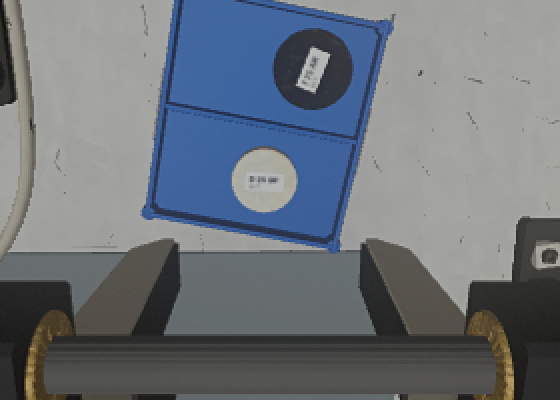

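play_rows(deltas=[-33, 2.5, 1, 0, 60, -33, 2.5, 1, 0, 60, -34, 2.5, 1, 0, 60, -34, 2.5, 1, 0, 60, -34, 2.5, 0, 0, 60, 0, 0, 0, 0, 60, 0, 0, 0, 0, 60])

```text
t: 13.8
tool_pos: [0.6382, -0.2408, 0.1161]
orientation: [-2.221, -2.22, 0.001]
force: [-0.8, -0.5, -0.1]
opening: 0.06
gripper_force: 0.0
```

```bash
cat > tube.py <<'E'
import sys
from plant import robot
from h import *
np.set_printoptions(precision=1,suppress=True)
h=float(sys.argv[1]); roi=tuple(map(int,sys.argv[2].split(","))); g0=int(sys.argv[3])
c=robot.read_camera("wrist"); im=c["pixels"];g=cv2.cvtColor(im,6)
for ct,p in cents(c,cv2.inRange(cv2.cvtColor(im,40),(125,60,15),(165,255,255)),roi,15):
    print("lens",ct,cv2.boundingRect(p),plane(c,[ct],h)*1000)
for ct,p in cents(c,(g<g0).astype(np.uint8),roi,150):
    p=cv2.convexHull(p); 
    for z in(.003,h): print("dark",cv2.boundingRect(p),z,cv2.minAreaRect((plane(c,p.reshape(-1,2),z)[:,:2]*1000).astype(np.float32)))
E
python3 go.py; python3 tube.py .055 160,110,350,290 62
```

```text
t 13.8 pos [ 638.2 -240.8  116.1] yaw 89.97 open 60.0 F [-0.8 -0.5 -0.1] grip 0.0 q [-0.44  0.41  1.34 -0.    1.39 -0.44] tilt [-0.001  0.    -1.   ]
lens [263.1 198.2] (251, 190, 25, 18) [[ 645.4 -235.9   55. ]]
dark (160, 222, 190, 50) 0.003 ((637.6317138671875, -308.5251770019531), (60.61647415161133, 219.4181671142578), 89.98733520507812)
dark (160, 222, 190, 50) 0.055 ((637.706787109375, -282.8384704589844), (49.37538146972656, 178.72789001464844), 89.98733520507812)
dark (248, 176, 31, 43) 0.003 ((647.0108032226562, -250.04202270507812), (47.018436431884766, 32.671539306640625), 89.96112823486328)
dark (248, 176, 31, 43) 0.055 ((645.3466186523438, -235.20083618164062), (38.29903793334961, 26.612783432006836), 89.96110534667969)
dark (160, 133, 30, 57) 0.003 ((554.3623657226562, -212.63153076171875), (58.89845657348633, 29.942319869995117), 84.8119125366211)
dark (160, 133, 30, 57) 0.055 ((569.8794555664062, -204.72796630859375), (47.975955963134766, 24.389636993408203), 84.81192779541016)
```

play_rows(deltas=[1, 8, 20, 0, 60, 0, 0, 30, 0, 60, 0, 0, 25, 0, 55, 0, 0, 12, 0, 50, 0, 0, 3, 0, 50, 0, 0, 0, 0, 40, 0, 0, 0, 0, 26, 0, 0, 0, 0, 26, 0, 0, 0, 0, 26, 0, 0, 0, 0, 26])

```text
t: 14.68
tool_pos: [0.6482, -0.2385, 0.0293]
orientation: [2.218, 2.22, 0.002]
force: [-2.0, 0.6, 6.2]
opening: 0.0297
gripper_force: 20.0
```

play_rows(deltas=[0, 0, 0, 0, 26, 0, 0, 0, 0, 26])

```text
t: 14.85
tool_pos: [0.6482, -0.2385, 0.0292]
orientation: [2.219, 2.22, 0.002]
force: [0.2, 1.5, 7.3]
opening: 0.0295
gripper_force: 20.0
```

```bash
python3 go.py 640,-240,300
```

```text
t 14.85 pos [ 648.2 -238.5   29.2] yaw 90.04 open 29.5 F [0.2 1.5 7.3] grip 20.0 q [-0.43  0.51  1.38  0.    1.25 -0.43] tilt [ 0.003 -0.001 -1.   ]
turn 0.0 then shift -1.5 -8.2 -270.8 rows 6.6
```

play_rows(deltas=[0, 0, -15, 0, 26, 0, 0, -30, 0, 26, 0, 0, -38, 0, 26, 0, 0, -38, 0, 26, 0, 0, -38, 0, 26, 0, 0, -38, 0, 26, 0, 0, -38, 0, 26, 0, 0, -38, 0, 26, 0, 0, -38, 0, 26, 0, 0, 0, 0, 26])

```text
t: 15.68
tool_pos: [0.6487, -0.2389, 0.3506]
orientation: [2.211, 2.212, 0.009]
force: [0.7, 0.4, 1.5]
opening: 0.0295
gripper_force: 20.0
```

```bash
python3 go.py 495,150,340
```

```text
t 15.68 pos [ 648.7 -238.9  350.6] yaw 90.03 open 29.5 F [0.7 0.4 1.5] grip 20.0 q [-0.43  0.36  0.98  0.    1.78 -0.43] tilt [ 0.014 -0.006 -1.   ]
turn 0.0 then shift 389.0 -153.5 10.6 rows 10.2
```

play_rows(deltas=[38, -15, 0, 0, 26, 38, -15, 0, 0, 26, 38, -15, 0, 0, 26, 38, -15, 0, 0, 26, 38, -15, 0, 0, 26, 38, -16, 0, 0, 26, 38, -16, 0, 0, 26, 38, -16, 0, 0, 26, 38, -16, 0, 0, 26, 30, -15, 0, 0, 26])

```text
t: 16.52
tool_pos: [0.491, 0.1362, 0.339]
orientation: [2.22, 2.223, 0.003]
force: [0.2, -0.4, 0.1]
opening: 0.0292
gripper_force: 20.0
```

play_rows(deltas=[0, 0, 0, 0, 26, 0, 0, 0, 0, 26])

```text
t: 16.68
tool_pos: [0.4917, 0.1355, 0.3391]
orientation: [2.216, 2.225, 0.002]
force: [0.1, -0.6, -0.3]
opening: 0.0292
gripper_force: 20.0
```

```bash
cat > tray.py <<'E'
import sys
from plant import robot
from h import *
lo,hi={"g":((45,100,30),(85,255,255)),"y":((18,120,60),(35,255,255)),"b":((95,120,40),(125,255,255))}[sys.argv[1]]
c=robot.read_camera("wrist"); im=c["pixels"]
k=max(cv2.findContours(cv2.inRange(cv2.cvtColor(im,40),lo,hi),0,1)[0],key=cv2.contourArea)
P=plane(c,cv2.convexHull(k).reshape(-1,2),.014)[:,:2]*1000
print(cv2.boundingRect(k),cv2.minAreaRect(P.astype(np.float32)))
E
python3 go.py; python3 tray.py g
```

```text
t 16.68 pos [491.7 135.5 339.1] yaw 90.24 open 29.2 F [ 0.1 -0.6 -0.3] grip 20.0 q [ 0.17 -0.13  1.53 -0.    1.74  0.16] tilt [ 0.002  0.    -1.   ]
(219, 99, 71, 76) ((489.1936950683594, 173.85324096679688), (122.71035766601562, 107.3862533569336), 80.50932312011719)
```

Run:
```python
from plant import robot
from h import *
import cv2
np.set_printoptions(precision=3,suppress=True)
s=robot.read_camera("scene"); t=robot.read_camera("top"); I0=cv2.imread("pics/top0.png")
# cable by brightness ridge in top0: report tophat centroids per column
g=cv2.cvtColor(I0,6).astype(np.float32); 
def proj(c,X):
    Rm=R.from_rotvec(c["rotation"]).as_matrix(); p=(np.atleast_2d(X)-c["eye"])@Rm*[1,-1,-1]
    return cv2.projectPoints(p,np.zeros(3),np.zeros(3),c["mtx"],np.array(c["D"]))[0].reshape(-1,2)
sx=[180,215,250,268];sy=[212,217,221,222]
for uv in [(176,190),(187,199),(197,204),(207,207),(218,209)]:
    for z in np.arange(0,.2,.005):
        P=plane(t,[uv],z)[0]; q=proj(s,P)[0]
        if abs(q[1]-np.interp(q[0],sx,sy))<1.2: print(uv,P,q)
S=cv2.imread("pics/scene0.png")[195:300,165:345]
a=cv2.resize(S,None,fx=3,fy=3,interpolation=2); b=cv2.resize(I0[170:240,155:275],None,fx=4.5,fy=4,interpolation=2)
cv2.imwrite("pics/cab.png",np.vstack([a,b[:285]])); print(np.vstack([a,b[:285]]).shape)
```

```text
(176, 190) [0.557 0.193 0.115] [208.996 217.305]
(176, 190) [0.556 0.192 0.12 ] [209.401 215.712]
(187, 199) [0.529 0.163 0.1  ] [225.891 218.499]
(197, 204) [0.515 0.135 0.08 ] [237.117 219.999]
(197, 204) [0.514 0.135 0.085] [237.491 218.513]
(207, 207) [0.507 0.106 0.06 ] [245.994 220.446]
(218, 209) [0.503 0.073 0.03 ] [253.602 222.358]
(218, 209) [0.502 0.073 0.035] [253.938 221.015]
(595, 540, 3)
```

View pics/cab.png

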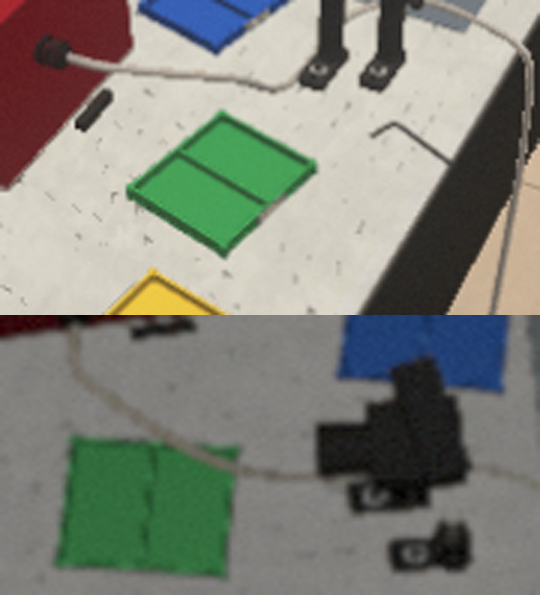

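play_rows(deltas=[0, 0, 0, -7, 26, 0, 0, 0, -7, 26, 0, 0, 0, -7, 26, 0, 0, 0, -7, 26, 0, 0, 0, -7, 26, 0, 0, 0, -7, 26, 0, 0, 0, -7, 26, 0, 0, 0, -7, 26, 0, 0, 0, -7, 26, 0, 0, 0, -7, 26])

```text
t: 17.67
tool_pos: [0.4931, 0.1324, 0.3377]
orientation: [-0.539, -3.095, 0.001]
force: [-0.3, 0.2, -0.3]
opening: 0.0298
gripper_force: 20.0
```

play_rows(deltas=[0, 0, 0, -7, 26, 0, 0, 0, -3, 26, 0, 0, 0, 0, 26])

```text
t: 17.92
tool_pos: [0.4931, 0.1325, 0.3377]
orientation: [-0.272, -3.129, 0.001]
force: [1.0, -0.0, -0.9]
opening: 0.0297
gripper_force: 20.0
```

```bash
python3 go.py 470,211,250 470,211,45
```

```text
t 17.92 pos [493.1 132.5 337.7] yaw 170.05 open 29.7 F [ 1.  -0.  -0.9] grip 20.0 q [ 0.16 -0.13  1.53 -0.    1.74 -1.23] tilt [-0. -0. -1.]
turn 0.0 then shift 36.3 73.3 87.7 rows 2.9
turn 0.0 then shift 0.0 0.0 205.0 rows 5.0
```

play_rows(deltas=[12, 24.5, 29, 0, 26, 12, 24.5, 29, 0, 26, 12, 24.5, 29, 0, 26, 0, 0, 38, 0, 26, 0, 0, 38, 0, 26, 0, 0, 38, 0, 26, 0, 0, 38, 0, 26, 0, 0, 30, 0, 26, 0, 0, 15, 0, 26, 0, 0, 0, 0, 26])

```text
t: 18.75
tool_pos: [0.4667, 0.2105, 0.049]
orientation: [-0.278, -3.122, 0.005]
force: [-0.7, -0.2, -0.9]
opening: 0.0296
gripper_force: 20.0
```

play_rows(deltas=[0, 0, 0, 0, 26])

```text
t: 18.83
tool_pos: [0.4695, 0.2116, 0.0532]
orientation: [-0.277, -3.127, 0.002]
force: [0.4, 0.1, 0.2]
opening: 0.0294
gripper_force: 20.0
```

```bash
python3 go.py 470,211,30.5; python3 tray.py g
```

```text
t 18.83 pos [469.5 211.6  53.2] yaw 169.88 open 29.4 F [0.4 0.1 0.2] grip 20.0 q [ 0.32  0.05  1.89 -0.    1.21 -1.07] tilt [-0.002 -0.001 -1.   ]
turn 0.0 then shift -0.6 -0.5 22.7 rows 0.6
(132, 176, 159, 65) ((460.48126220703125, 178.15150451660156), (123.58810424804688, 53.95194625854492), 79.8543472290039)
```

play_rows(deltas=[0, 0, 13, 0, 26, 0, 0, 6, 0, 26, 0, 0, 2.5, 0, 26, 0, 0, 0, 0, 26, 0, 0, 0, 0, 26])

```text
t: 19.3
tool_pos: [0.4703, 0.2127, 0.0332]
orientation: [0.273, 3.129, 0.001]
force: [-0.2, 0.5, 0.5]
opening: 0.0296
gripper_force: 20.0
```

play_rows(deltas=[0, 0, 0.6, 0, 26, 0, 0, 0, 0, 26, 0, 0, 0, 0, 26])

```text
t: 19.55
tool_pos: [0.4701, 0.2127, 0.0322]
orientation: [0.273, 3.129, 0.0]
force: [0.4, 0.3, -1.2]
opening: 0.0297
gripper_force: 20.0
```

play_rows(deltas=[0, 0, 1.5, 0, 26, 0, 0, 0, 0, 26, 0, 0, 0, 0, 26])

```text
t: 19.8
tool_pos: [0.4699, 0.2126, 0.0303]
orientation: [0.273, 3.13, 0.0]
force: [0.4, 0.1, -0.6]
opening: 0.0297
gripper_force: 20.0
```

play_rows(deltas=[0, 0, 0.6, 0, 26, 0, 0, 0, 0, 26, 0, 0, 0, 0, 26])

```text
t: 20.05
tool_pos: [0.47, 0.2126, 0.0302]
orientation: [0.273, 3.129, 0.0]
force: [-2.5, -1.0, 6.0]
opening: 0.0297
gripper_force: 20.0
```

play_rows(deltas=[0, 0, 0, 0, 34, 0, 0, 0, 0, 38, 0, 0, 0, 0, 38, 0, 0, -5, 0, 38, 0, 0, -25, 0, 38, 0, 0, -38, 0, 38, 0, 0, -38, 0, 45, 0, 0, -38, 0, 45, 0, 0, -38, 7, 50, 0, 0, -38, 7, 55])

```text
t: 20.88
tool_pos: [0.4694, 0.2125, 0.2519]
orientation: [0.66, 3.071, 0.0]
force: [0.4, 0.5, 0.1]
opening: 0.0522
gripper_force: 0.0
```

play_rows(deltas=[0, 0, -38, 7, 60, 0, 0, -38, 7, 60, 0, 0, -20, 7, 60, 0, 0, 0, 7, 60, 0, 0, 0, 7, 60, 0, 0, 0, 7, 60, 0, 0, 0, 7, 60, 0, 0, 0, 7, 60, 0, 0, 0, 7, 60, 0, 0, 0, 3, 60])

```text
t: 21.72
tool_pos: [0.4697, 0.2125, 0.3459]
orientation: [2.229, 2.214, 0.0]
force: [0.2, -0.1, -0.4]
opening: 0.0601
gripper_force: 0.0
```

```bash
python3 go.py 535,-300,335; python3 tray.py g; python3 tube.py .056 200,20,350,210 62
```

```text
t 21.72 pos [469.7 212.5 345.9] yaw 89.63 open 60.1 F [ 0.2 -0.1 -0.4] grip 0.0 q [ 0.33 -0.12  1.51 -0.    1.75  0.33] tilt [ 0. -0. -1.]
turn 0.0 then shift -512.1 68.6 10.9 rows 12.6
(233, 144, 67, 68) ((489.072021484375, 173.30860900878906), (122.52592468261719, 106.52356719970703), 80.31788635253906)
lens [255.3 162.4] (249, 157, 13, 12) [[470.7 214.6  56. ]]
```

play_rows(deltas=[-39, 5.3, 0, 0, 60, -39, 5.3, 0, 0, 60, -39, 5.3, 0, 0, 60, -39, 5.3, 0, 0, 60, -39, 5.3, 0, 0, 60, -39, 5.3, 0, 0, 60, -39, 5.3, 0, 0, 60, -39, 5.3, 0, 0, 60, -39, 5.3, 0, 0, 60, -39, 5.3, 0, 0, 60])

```text
t: 22.65
tool_pos: [0.5229, -0.1794, 0.3459]
orientation: [2.217, 2.225, 0.0]
force: [0.9, 0.6, -0.8]
opening: 0.0602
gripper_force: 0.0
```

play_rows(deltas=[-39, 5, 20, 0, 60, -39, 5, 35, 0, 60, -35, 5, 38, 0, 60, 0, 0, 38, 0, 60, 0, 0, 38, 0, 60, 0, 0, 38, 0, 60, 0, 0, 15, 0, 60, 0, 0, 0, 0, 60, 0, 0, 0, 0, 60])

```text
t: 23.4
tool_pos: [0.5352, -0.2728, 0.139]
orientation: [-2.217, -2.223, 0.001]
force: [0.3, -0.2, 0.4]
opening: 0.0601
gripper_force: 0.0
```

```bash
python3 go.py; python3 tube.py .033 160,110,350,290 62
```

```text
t 23.4 pos [ 535.2 -272.8  139. ] yaw 90.13 open 60.1 F [ 0.3 -0.2  0.4] grip 0.0 q [-0.56  0.18  1.58 -0.    1.38 -0.56] tilt [-0.002  0.001 -1.   ]
lens [257.7 222.1] (247, 214, 22, 17) [[ 538.2 -307.5   33. ]]
dark (160, 222, 190, 50) 0.003 ((534.6949462890625, -351.7025146484375), (237.2695770263672, 65.54071807861328), 0.1901891827583313)
dark (160, 222, 190, 50) 0.033 ((534.730224609375, -336.9126281738281), (213.80519104003906, 59.059181213378906), 0.1901911348104477)
dark (245, 204, 27, 33) 0.003 ((538.9403076171875, -316.73577880859375), (31.059659957885742, 40.54525375366211), 0.17219004034996033)
dark (245, 204, 27, 33) 0.033 ((538.5557861328125, -305.4039306640625), (27.988065719604492, 36.53560256958008), 0.17205826938152313)
dark (240, 110, 54, 44) 0.003 ((547.0520629882812, -208.64096069335938), (43.04803466796875, 42.588050842285156), 48.105140686035156)
dark (240, 110, 54, 44) 0.033 ((545.8652954101562, -207.99899291992188), (38.790836334228516, 38.37639617919922), 48.1052131652832)
```

play_rows(deltas=[-18, 2, 15, 0, 60, -19, 1.5, 20, 0, 60, 0, 0, 35, 0, 60, 0, 0, 30, 0, 60, 0, 0, 12, 0, 55, 0, 0, 0, 0, 50, 0, 0, 0, 0, 50])

```text
t: 24.03
tool_pos: [0.5404, -0.3106, 0.0294]
orientation: [2.219, 2.222, 0.0]
force: [0.5, -0.5, 0.4]
opening: 0.051
gripper_force: 0.0
```

```bash
python3 go.py 538.7,-309.5,16
```

```text
t 24.03 pos [ 540.4 -310.6   29.4] yaw 90.08 open 51.0 F [ 0.5 -0.5  0.4] grip 0.0 q [-0.6   0.35  1.59  0.    1.2  -0.61] tilt [ 0.001 -0.001 -1.   ]
turn 0.0 then shift 1.1 -1.7 13.4 rows 0.3
```

play_rows(deltas=[1, -1.5, 10, 0, 50, 0, 0, 3, 0, 50, 0, 0, 0, 0, 40, 0, 0, 0, 0, 26, 0, 0, 0, 0, 26, 0, 0, 0, 0, 26, 0, 0, 0, 0, 26, 0, 0, 0, 0, 26])

```text
t: 24.7
tool_pos: [0.5383, -0.3094, 0.0152]
orientation: [2.22, 2.222, 0.0]
force: [-0.2, 0.4, 4.0]
opening: 0.0292
gripper_force: 20.0
```

play_rows(deltas=[0, 0, 0, 0, 26, 0, 0, -10, 0, 26, 0, 0, -20, 0, 26, 0, 0, -38, 0, 26, 0, 0, -38, 0, 26, 0, 0, -38, 0, 26, 0, 0, -38, 0, 26, 0, 0, -38, 0, 26, 0, 0, -38, 0, 26, 0, 0, -38, 0, 26])

```text
t: 25.53
tool_pos: [0.5373, -0.3088, 0.3128]
orientation: [-2.221, -2.222, 0.0]
force: [1.4, -0.5, -1.0]
opening: 0.0298
gripper_force: 20.0
```

```bash
python3 go.py 480,130,340
```

```text
t 25.53 pos [ 537.3 -308.8  312.8] yaw 90.04 open 29.8 F [ 1.4 -0.5 -1. ] grip 20.0 q [-0.6   0.17  1.28  0.    1.7  -0.61] tilt [-0.  0. -1.]
turn 0.0 then shift 438.8 -57.0 -27.2 rows 10.8
```

play_rows(deltas=[39, -5, -8, 0, 26, 39, -5, -8, 0, 26, 40, -5, -8, 0, 26, 40, -5, 0, 0, 26, 40, -5, 0, 0, 26, 40, -5, 0, 0, 26, 40, -5, 0, 0, 26, 40, -5, 0, 0, 26, 40, -5, 0, 0, 26, 40, -6, 0, 0, 26])

```text
t: 26.37
tool_pos: [0.4856, 0.0905, 0.335]
orientation: [2.221, 2.222, 0.0]
force: [1.5, 1.0, -1.2]
opening: 0.0297
gripper_force: 20.0
```

play_rows(deltas=[40, -6, 0, -7, 26, 0, 0, 0, -7, 26, 0, 0, 0, -7, 26, 0, 0, 0, -7, 26, 0, 0, 0, -7, 26, 0, 0, 0, -7, 26, 0, 0, 0, -7, 26, 0, 0, 0, -7, 26, 0, 0, 0, -7, 26, 0, 0, 0, -7, 26])

```text
t: 27.2
tool_pos: [0.4802, 0.1287, 0.3348]
orientation: [-0.535, -3.095, 0.0]
force: [0.6, 0.4, -0.5]
opening: 0.0294
gripper_force: 20.0
```

play_rows(deltas=[0, 0, 0, -7, 26, 0, 0, 0, -3, 26, 0, 0, 0, 0, 26])

```text
t: 27.45
tool_pos: [0.4802, 0.1287, 0.3348]
orientation: [-0.269, -3.13, 0.0]
force: [0.4, -0.3, -0.5]
opening: 0.0292
gripper_force: 20.0
```

```bash
python3 go.py 458,146,250 458,146,40
```

```text
t 27.45 pos [480.2 128.7 334.8] yaw 170.19 open 29.2 F [ 0.4 -0.3 -0.5] grip 20.0 q [ 0.16 -0.17  1.57 -0.    1.74 -1.24] tilt [-0. -0. -1.]
turn 0.0 then shift 24.9 13.2 84.8 rows 2.2
turn 0.0 then shift 0.0 0.0 210.0 rows 5.1
```

play_rows(deltas=[13, 9, 35, 0, 26, 12.5, 8.5, 35, 0, 26, 0, 0, 38, 0, 26, 0, 0, 38, 0, 26, 0, 0, 38, 0, 26, 0, 0, 38, 0, 26, 0, 0, 38, 0, 26, 0, 0, 20, 0, 26, 0, 0, 10, 0, 26, 0, 0, 0, 0, 26])

```text
t: 28.28
tool_pos: [0.4564, 0.15, 0.0422]
orientation: [-0.275, -3.125, 0.002]
force: [-0.1, -0.0, -0.5]
opening: 0.0295
gripper_force: 20.0
```

play_rows(deltas=[0, 0, 0, 0, 26, 0, 0, 0, 0, 26])

```text
t: 28.45
tool_pos: [0.4602, 0.1508, 0.0468]
orientation: [0.273, 3.126, 0.002]
force: [0.1, -0.1, 0.3]
opening: 0.0296
gripper_force: 20.0
```

```bash
python3 go.py 458,150,17
```

```text
t 28.45 pos [460.2 150.8  46.8] yaw 170.0 open 29.6 F [ 0.1 -0.1  0.3] grip 20.0 q [ 0.21 -0.03  1.98  0.    1.19 -1.19] tilt [ 0.003  0.001 -1.   ]
turn 0.0 then shift 2.1 -1.2 29.8 rows 0.7
```

play_rows(deltas=[2, -1, 16, 0, 26, 0, 0, 8, 0, 26, 0, 0, 2.5, 0, 26, 0, 0, 0, 0, 26, 0, 0, 0, 0, 26])

```text
t: 28.87
tool_pos: [0.4568, 0.1499, 0.0187]
orientation: [0.273, 3.129, 0.0]
force: [0.1, 0.1, -0.8]
opening: 0.0297
gripper_force: 20.0
```

play_rows(deltas=[0, 0, 1.5, 0, 26, 0, 0, 0, 0, 26, 0, 0, 0, 0, 26])

```text
t: 29.12
tool_pos: [0.4566, 0.1498, 0.0169]
orientation: [0.273, 3.129, 0.0]
force: [0.6, 0.2, -0.6]
opening: 0.0295
gripper_force: 20.0
```

play_rows(deltas=[0, 0, 0.6, 0, 26, 0, 0, 0, 0, 26, 0, 0, 0, 0, 26])

```text
t: 29.37
tool_pos: [0.4566, 0.1498, 0.0162]
orientation: [0.273, 3.129, 0.0]
force: [0.4, -0.5, 0.5]
opening: 0.0297
gripper_force: 20.0
```

play_rows(deltas=[0, 0, 0.5, 0, 26, 0, 0, 0, 0, 26, 0, 0, 0, 0, 26])

```text
t: 29.62
tool_pos: [0.4567, 0.1499, 0.0161]
orientation: [0.273, 3.129, 0.0]
force: [-1.8, -0.1, 5.7]
opening: 0.0297
gripper_force: 20.0
```

play_rows(deltas=[0, 0, 0, 0, 33, 0, 0, 0, 0, 37, 0, 0, 0, 0, 37, 0, 0, -5, 0, 37, 0, 0, -25, 0, 37, 0, 0, -38, 0, 45, 0, 0, -38, 0, 55, 0, 0, -38, 0, 60, 0, 0, -38, 0, 65, 0, 0, -38, 0, 65])

```text
t: 30.45
tool_pos: [0.4558, 0.1497, 0.2376]
orientation: [0.273, 3.13, 0.0]
force: [0.6, -0.2, 0.7]
opening: 0.0633
gripper_force: 0.0
```

play_rows(deltas=[0, 0, -38, 6, 65, 0, 0, -38, 7, 65, 0, 0, -20, 7, 65, 0, 0, 0, 7, 65, 0, 0, 0, 5, 65, 0, 0, 0, 0, 65])

```text
t: 30.95
tool_pos: [0.4565, 0.1498, 0.3323]
orientation: [1.131, 2.93, 0.001]
force: [-0.1, 0.4, 0.6]
opening: 0.0649
gripper_force: 0.0
```

```bash
python3 go.py 546,-200,330 546,-200,150; python3 tray.py g; python3 tube.py .034 100,60,400,210 62; python3 tube.py .056 100,60,400,210 62|head -3
```

```text
t 30.95 pos [456.5 149.8 332.3] yaw 137.8 open 64.9 F [-0.1  0.4  0.6] grip 0.0 q [ 0.21 -0.22  1.62 -0.    1.74 -0.62] tilt [ 0.001  0.    -1.   ]
turn 0.0 then shift -301.3 -199.0 2.3 rows 8.8
turn 0.0 then shift 0.0 0.0 180.0 rows 4.4
(233, 122, 88, 79) ((488.7882080078125, 173.9528350830078), (122.63382720947266, 107.75619506835938), 80.65878295898438)
lens [255.  162.6] (249, 157, 13, 12) [[455.9 150.8  34. ]]
lens [288.  145.2] (282, 139, 13, 13) [[471.3 212.4  34. ]]
dark (351, 191, 49, 19) 0.003 ((667.52587890625, 271.78765869140625), (92.6346435546875, 35.85089874267578), 48.11160659790039)
dark (351, 191, 49, 19) 0.034 ((650.9702758789062, 267.1040344238281), (86.84507751464844, 33.610233306884766), 48.11160659790039)
dark (150, 60, 66, 78) 0.003 ((287.9478759765625, 119.611083984375), (48.24305725097656, 142.25741577148438), 0.17292700707912445)
dark (150, 60, 66, 78) 0.034 ((295.11572265625, 124.43840026855469), (45.22792053222656, 133.36642456054688), 0.17292436957359314)
dark (100, 60, 94, 65) 0.003 ((243.1396026611328, 87.40520477294922), (167.43576049804688, 103.89325714111328), 48.17768096923828)
dark (100, 60, 94, 65) 0.034 ((253.10789489746094, 94.24535369873047), (156.9710693359375, 97.39994812011719), 48.17768096923828)
lens [255.  162.6] (249, 157, 13, 12) [[453.1 153.   56. ]]
lens [288.3 145.4] (282, 139, 13, 13) [[468.1 211.7  56. ]]
dark (351, 190, 49, 20) 0.003 ((666.0015258789062, 272.6392822265625), (92.51527404785156, 37.76300048828125), 48.2166862487793)
```

Both tubes stand in their bays. On to the cube.

play_rows(deltas=[-33, -22, 0, 0, 70, -33, -22, 0, 0, 70, -33, -22, 0, 0, 70, -33, -22, 0, 0, 70, -33, -22, 0, 0, 70, -34, -22, 0, 0, 70, -34, -22, 0, 0, 70, -34, -22, 0, 0, 70, -34, -23, 10, 0, 70, 0, 0, 30, 0, 70])

```text
t: 31.93
tool_pos: [0.5488, -0.2063, 0.2944]
orientation: [1.126, 2.926, -0.004]
force: [1.7, -0.2, 0.2]
opening: 0.0699
gripper_force: 0.0
```

play_rows(deltas=[0, 0, 38, 0, 70, 0, 0, 38, 0, 70, 0, 0, 38, 0, 70, 0, 0, 20, 0, 70, 0, 0, 0, 0, 70, 0, 0, 0, 0, 70])

```text
t: 32.43
tool_pos: [0.5458, -0.1984, 0.1563]
orientation: [-1.121, -2.931, -0.0]
force: [-0.8, 0.8, -0.7]
opening: 0.0702
gripper_force: 0.0
```

```bash
python3 go.py
python3 - <<'E'
from plant import robot
from h import *
np.set_printoptions(precision=1,suppress=True)
c=robot.read_camera("wrist"); im=c["pixels"];g=cv2.cvtColor(im,6); cv2.imwrite("pics/cube.png",im)
for ct,p in cents(c,(g<62).astype(np.uint8),(190,100,320,272),400):
    p=cv2.convexHull(p); a=cv2.approxPolyDP(p,4,True).reshape(-1,2)
    print(cv2.boundingRect(p)); print(np.c_[a,plane(c,a,.043)[:,:2]*1000,plane(c,a,.003)[:,:2]*1000])
E
```

```text
t 32.43 pos [ 545.8 -198.4  156.3] yaw 138.14 open 70.2 F [-0.8  0.8 -0.7] grip 0.0 q [-0.44  0.12  1.62 -0.    1.41 -1.28] tilt [-0.003  0.002 -1.   ]
(190, 222, 130, 50)
[[ 319.   238.   635.3 -182.2  655.6 -186.5]
 [ 319.   271.   667.8 -208.   692.7 -216. ]
 [ 190.   271.   567.9 -319.5  578.5 -343.4]
 [ 190.   237.   537.8 -289.1  544.2 -308.7]
 [ 199.   222.   531.8 -268.9  537.4 -285.7]
 [ 310.   222.   613.7 -177.7  630.9 -181.4]]
(231, 172, 35, 40)
[[ 263.   172.   537.  -179.3  543.3 -183.2]
 [ 265.   210.   570.  -205.5  581.  -213.1]
 [ 232.   210.   546.  -232.3  553.6 -243.8]
 [ 233.   174.   517.5 -204.2  521.1 -211.7]]
```

```bash
python3 go.py 545,-208,50 545,-208,18
```

```text
t 32.48 pos [ 547.3 -199.   158.6] yaw 138.12 open 70.2 F [ 0.5 -1.2  0.5] grip 0.0 q [-0.44  0.12  1.61  0.    1.41 -1.28] tilt [ 0. -0. -1.]
turn 0.0 then shift -4.3 -8.2 108.6 rows 2.7
turn 0.0 then shift 0.0 0.0 32.0 rows 0.8
```

play_rows(deltas=[-4, -8, 20, 0, 70, 0, 0, 35, 0, 70, 0, 0, 35, 0, 70, 0, 0, 15, 0, 70, 0, 0, 0, 0, 70, 0, 0, 0, 0, 70])

```text
t: 32.98
tool_pos: [0.5457, -0.208, 0.0545]
orientation: [1.123, 2.932, -0.0]
force: [-0.4, -0.1, 1.1]
opening: 0.07
gripper_force: 0.0
```

```bash
python3 go.py 545,-208,18
```

```text
t 32.98 pos [ 545.7 -208.    54.5] yaw 138.08 open 70.0 F [-0.4 -0.1  1.1] grip 0.0 q [-0.45  0.22  1.69  0.    1.22 -1.29] tilt [ 0.002 -0.001 -1.   ]
turn 0.0 then shift 0.5 -0.5 36.5 rows 0.9
```

play_rows(deltas=[0, 0, 22, 0, 65, 0, 0, 12, 0, 60, 0, 0, 2, 0, 50, 0, 0, 0, 0, 44, 0, 0, 0, 0, 38, 0, 0, 0, 0, 34, 0, 0, 0, 0, 34, 0, 0, 0, 0, 34, 0, 0, 0, 0, 34])

```text
t: 33.73
tool_pos: [0.5457, -0.2079, 0.0181]
orientation: [1.124, 2.931, -0.0]
force: [-1.3, 0.8, 7.8]
opening: 0.0378
gripper_force: 20.0
```

play_rows(deltas=[0, 0, 0, 0, 34, 0, 0, -10, 0, 34, 0, 0, -20, 0, 34, 0, 0, -38, 0, 34, 0, 0, -38, 0, 34, 0, 0, -38, 0, 34, 0, 0, -38, 0, 34, 0, 0, -38, 0, 34, 0, 0, -38, 0, 34, 0, 0, -38, 0, 34])

```text
t: 34.57
tool_pos: [0.5439, -0.2072, 0.3151]
orientation: [1.125, 2.933, -0.0]
force: [1.7, 0.6, -2.3]
opening: 0.0378
gripper_force: 20.0
```

```bash
python3 go.py 460,280,340
```

```text
t 34.57 pos [ 543.9 -207.2  315.1] yaw 138.04 open 37.8 F [ 1.7  0.6 -2.3] grip 20.0 q [-0.45  0.06  1.39 -0.    1.69 -1.29] tilt [ 0. -0. -1.]
turn 0.0 then shift 388.2 306.2 -24.9 rows 12.1
```

play_rows(deltas=[30, 23.5, -8, 0, 34, 30, 23.5, -8, 0, 34, 30, 23.5, -8, 0, 34, 30, 23.5, 0, 0, 34, 30, 23.5, 0, 0, 34, 30, 23.5, 0, 0, 34, 30, 23.5, 0, 0, 34, 30, 23.5, 0, 0, 34, 30, 23.5, 0, 0, 34, 30, 23.5, 0, 0, 34])

```text
t: 35.4
tool_pos: [0.4775, 0.1694, 0.3372]
orientation: [1.125, 2.933, 0.0]
force: [1.1, 0.6, -1.2]
opening: 0.0378
gripper_force: 20.0
```

play_rows(deltas=[30, 23.5, 0, 0, 34, 30, 23.5, 0, 0, 34, 28, 23.5, 0, 0, 34, 0, 0, 0, -7, 34, 0, 0, 0, -7, 34, 0, 0, 0, -7, 34, 0, 0, 0, -7, 34, 0, 0, 0, -7, 34, 0, 0, 0, 0, 34])

```text
t: 36.15
tool_pos: [0.46, 0.279, 0.337]
orientation: [-0.181, -3.136, 0.0]
force: [0.8, -0.3, -0.9]
opening: 0.0375
gripper_force: 20.0
```

```bash
python3 tray.py y; python3 go.py 435,326,200 435,326,40
```

```text
(107, 322, 358, 26) ((844.5819702148438, 303.0802001953125), (787.8589477539062, 65.27873229980469), 83.36322784423828)
t 36.2 pos [460.  279.  336.9] yaw 172.93 open 37.6 F [-0.2  0.1 -1.4] grip 20.0 q [ 0.45 -0.06  1.47 -0.    1.73 -1.  ] tilt [-0. -0. -1.]
turn 0.0 then shift 30.6 43.6 136.9 rows 3.6
turn 0.0 then shift 0.0 0.0 160.0 rows 3.9
```

```bash
sed -i 's/im=c\["pixels"\]$/im=c["pixels"].copy(); im[235:]=0/' tray.py; python3 tray.py y
```

```text
(260, 113, 38, 62) ((435.4002380371094, 324.46673583984375), (64.32494354248047, 107.7537841796875), 82.90898895263672)
```

play_rows(deltas=[10, 14, 30, 0, 34, 10, 14, 35, 0, 34, 10, 14.5, 38, 0, 34, 0, 0, 38, 0, 34, 0, 0, 38, 0, 34, 0, 0, 38, 0, 34, 0, 0, 38, 0, 34, 0, 0, 20, 0, 34, 0, 0, 10, 0, 34, 0, 0, 0, 0, 34])

```text
t: 37.08
tool_pos: [0.4339, 0.3236, 0.0492]
orientation: [-0.195, -3.131, 0.004]
force: [-0.5, -0.2, -1.2]
opening: 0.0378
gripper_force: 20.0
```

play_rows(deltas=[0, 0, 0, 0, 34, 0, 0, 0, 0, 34])

```text
t: 37.25
tool_pos: [0.4374, 0.3258, 0.0543]
orientation: [0.192, 3.133, 0.003]
force: [0.5, -0.1, -0.9]
opening: 0.0379
gripper_force: 20.0
```

```bash
python3 go.py 435.4,325,21; python3 tray.py y
```

```text
t 37.25 pos [437.4 325.8  54.3] yaw 172.97 open 37.9 F [ 0.5 -0.1 -0.9] grip 20.0 q [ 0.55  0.12  1.81  0.    1.21 -0.9 ] tilt [ 0.003  0.002 -1.   ]
turn 0.0 then shift 1.9 -1.0 33.3 rows 0.8
(210, 140, 86, 80) ((411.4300537109375, 327.5145263671875), (64.47650909423828, 63.31970977783203), 83.73565673828125)
```

play_rows(deltas=[2, -0.5, 18, 0, 34, 0, 0, 10, 0, 34, 0, 0, 2.5, 0, 34, 0, 0, 0, 0, 34, 0, 0, 0, 0, 34])

```text
t: 37.72
tool_pos: [0.434, 0.3247, 0.0218]
orientation: [0.191, 3.135, 0.0]
force: [-0.2, -0.3, -1.0]
opening: 0.0382
gripper_force: 20.0
```

play_rows(deltas=[0, 0, 1.5, 0, 34, 0, 0, 0, 0, 34, 0, 0, 0, 0, 34])

```text
t: 37.97
tool_pos: [0.434, 0.3247, 0.0202]
orientation: [0.191, 3.135, 0.001]
force: [-0.4, -0.2, -1.0]
opening: 0.0378
gripper_force: 20.0
```

play_rows(deltas=[0, 0, 1, 0, 34, 0, 0, 0, 0, 34, 0, 0, 0, 0, 34])

```text
t: 38.22
tool_pos: [0.434, 0.3248, 0.0191]
orientation: [0.191, 3.135, 0.001]
force: [0.9, -0.2, -0.1]
opening: 0.0378
gripper_force: 20.0
```

play_rows(deltas=[0, 0, 0.6, 0, 34, 0, 0, 0, 0, 34, 0, 0, 0, 0, 34])

```text
t: 38.47
tool_pos: [0.4341, 0.3248, 0.0191]
orientation: [0.191, 3.135, 0.001]
force: [-2.1, -1.0, 7.2]
opening: 0.0374
gripper_force: 20.0
```

play_rows(deltas=[0, 0, 0, 0, 42, 0, 0, 0, 0, 48, 0, 0, 0, 0, 48, 0, 0, -5, 0, 48, 0, 0, -25, 0, 50, 0, 0, -38, 0, 55, 0, 0, -38, 0, 55, 0, 0, -38, 0, 55, 0, 0, -38, 0, 55, 0, 0, -38, 0, 55])

```text
t: 39.3
tool_pos: [0.4333, 0.3243, 0.2404]
orientation: [0.191, 3.136, 0.0]
force: [0.9, 0.6, -0.8]
opening: 0.055
gripper_force: 0.0
```

play_rows(deltas=[0, 0, -38, 0, 55, 0, 0, -38, 0, 55, 0, 0, 0, 0, 55, 0, 0, 0, 0, 55])

```text
t: 39.63
tool_pos: [0.4349, 0.3253, 0.318]
orientation: [0.19, 3.131, 0.006]
force: [0.8, -0.1, -0.2]
opening: 0.0549
gripper_force: 0.0
```

```bash
python3 go.py; python3 tray.py y
python3 - <<'E'
from plant import robot
from h import *
np.set_printoptions(precision=1,suppress=True)
c=robot.read_camera("wrist"); im=c["pixels"];g=cv2.cvtColor(im,6)
for ct,p in cents(c,(g<62).astype(np.uint8),(190,100,330,215),200):
    p=cv2.convexHull(p); print("cube?",cv2.boundingRect(p),[ (z,cv2.minAreaRect((plane(c,p.reshape(-1,2),z)[:,:2]*1000).astype(np.float32))) for z in(.004,.044)])
t=robot.read_camera("top"); a=cv2.imread("pics/top0.png")
H=lambda i:cv2.inRange(cv2.cvtColor(i,40),(95,120,60),(125,255,255))
d=cv2.absdiff(cv2.cvtColor(t["pixels"],6),cv2.cvtColor(a,6))
for n,(x0,y0,x1,y1) in {"stand":(340,125,372,165),"bottle":(108,168,130,192),"bottle2":(220,55,236,82)}.items(): print(n,d[y0:y1,x0:x1].mean(),d[y0:y1,x0:x1].max())
E
```

```text
t 39.63 pos [434.9 325.3 318. ] yaw 173.04 open 54.9 F [ 0.8 -0.1 -0.2] grip 0.0 q [ 0.55 -0.05  1.49  0.    1.69 -0.9 ] tilt [ 0.005  0.003 -1.   ]
(235, 130, 38, 63) ((435.0418395996094, 324.643798828125), (63.011905670166016, 108.96224975585938), 82.99625396728516)
stand 2.73125 17
bottle 2.8257575757575757 36
bottle2 2.6087962962962963 16
```

Run:
```python
from plant import robot
from h import *
c=robot.read_camera("wrist"); im=c["pixels"];g=cv2.cvtColor(im,6)
print(g[128:196:4,232:276:3])
for ct,p in cents(c,(g<75).astype(np.uint8),(232,128,275,200),60):
    p=cv2.convexHull(p); print(cv2.boundingRect(p),[ (z,cv2.minAreaRect((plane(c,p.reshape(-1,2),z)[:,:2]*1000).astype(np.float32))) for z in(.004,.044)])
```

```text
[[179 178 178 179 179 177 177 178 180 179 178 178 177 178 177]
 [177 177 157 182 181 171 170 170 171 172 171 181 179 159 178]
 [177 177 178 181 181 181 181 180 181 180 180 180 180 159 160]
 [175 175 183 181 180 180 180 180 180 180 180 180 179 179 145]
 [176 175 182 181 180 180 180 180 179 179 180 180 179 179 146]
 [177 175 182 180 179 179 180 180 180 180 179 179 179 179 178]
 [179 178 179 180 185 158 158 158 157 158 158 158 179 179 180]
 [177 178 179 181  70  71  77  78  78  78  78  79 182 156 180]
 [176 177 179 180  70  78  78  77  78  78  77  77 182 159 180]
 [175 174 177 180  68  78  78  79  78  77  78  77 181 160 178]
 [174 176 175 180  68  77  77  78  79  77  79  78 181 138 180]
 [176 177 179 179  66  78  78  78  78  78  78  77 181 126 175]
 [178 178 179 179  62  84  76  76  77  77  77  87 181 126  96]
 [175 175 178 178 178 178 178 178 178 178 178 178 177 130 176]
 [175 173 170 178 177 177 177 177 176 177 177 177 177 128 176]
 [174 176 170 178 177 177 177 177 177 177 177 177 177 135 178]
 [176 175 176  86 106 106 106 105 106 105 107 106 106 168 156]]
```

```bash
python3 -c "
from plant import robot
print(robot.close_job())"
```

```text
the job is handed in; nothing more can be done
None
```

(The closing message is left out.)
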